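Take the grease filter out of the worktop extractor and lay it to drain

ROBOT

A 7-joint arm with a two-finger parallel gripper is mounted at the origin on a cart in front of the work surface, level with it; the furniture and walls round the work are solid. World frame = base frame: x ahead of the robot, y to its left, z up, the work surface at z = 0. Lengths are in m, angles in degrees, forces in N, time in s.
With the tool pointing down it reaches from about 0.425 to 0.875 m from the base axis. Payload 4.7 kg.
Tool frame: the origin (TCP) lies on the mounting face of the last link; the fingertips stand 182 mm ahead of it and the grasp point (between the pads) lies 164 mm ahead of it; z points along the fingers, y is the line along which they close (so a half turn about z gives the same grasp; the last joint's range is limited). The gripper opens to 87 mm and grips with 3 to 60 N. Pads are 19 mm wide; open, the fingers measure 117 mm over their backs; the gripper's body (75 mm by 190 mm) begins 51 mm behind the grasp point.
Start: joints at [-63.363, 18.392, -4.016, 83.108, 1.295, 78.541, -3.26], TCP at [0.283, 0.585, 0.405] pointing down, gripper open.
Joint ranges: [-163.93, 163.93], [-17.29, 119.83], [-79.2, 71.16], [3.27, 140.29], [-89.18, 269.18], [5.43, 117.66], [-154.24, 154.24]. Speed limits (degrees/s): [147.25, 147.25, 180, 180, 180, 180, 180].

INTERFACE

Orientations are given as [roll, pitch, yaw] about the fixed x, y, z axes, in that order (R = Rz(yaw) Ry(pitch) Rx(roll)).
In Python, from cell import env gives the robot as it stands.
- The arm moves only by the tool servo_tool, never from a script. Its argument "plan" is a list of rows, each an object with "xyz": the shift along the tool's x, y, z in cm, a list of three; "twist": the turn, a rotation vector about the tool's x, y, z in degrees, a list of three; "jaw": the closure, from 0 (fully open) to 1 (shut). In form: [{"xyz": [x, y, z], "twist": [wx, wy, wz], "jaw": jaw}, ...]. A call has 1 to 10 rows; each row is the pose to reach, as a shift and turn from the pose commanded when the call began, along the tool's axes at that moment; what a row does not reach only later rows make up. A row lasts 1/12 s, in which the tool goes at most 41.7 mm and 7.16 degrees, less where a joint would pass 70% of its speed; a pose out of reach is approached as far as the arm can. A call with a gripper value outside its range is refused whole. The fingers move at their own pace and stop on an object; "newtons" is the grip in N (left out, the last holds). Time passes only in rows, so rows that repeat a pose let the fingers close. It gives the time, the measured TCP pose, the force, the opening and the grip force at its end, in the units of the state.
- env.get_obs(): the state, without advancing time (a new reading comes with each control period).
- env.read_camera(name): name is "side" or "top"; returns a dict with "img" (384x512x3 uint8, red, green, blue), "camera_matrix" (3x3 intrinsics, pixels), "R" (3x3) and "t" (3): a world point X has camera coordinates R X + t. Camera axes: x right, y down, z forward; pixel columns grow to the right and rows downward; lengths in m; the calibration is good to about 2 mm. A picture is of the moment at which its call begins. There is no depth.
- env.sign_off(): hands the job in; it is judged then, once.
The state is a dict: "time_s": time; "qpos": joint angles; "joint_velocities": joint speeds; "effort": joint torques, N m; "tool_pos": TCP position; "tool_rot": TCP orientation; "force": force on the tool from outside, world axes, zero at the start; "wrist_torque": the same for the moment, N m; "grip_width": finger opening in m; "grasp_force": force on a finger pad.
Only numpy, scipy, OpenCV 4.12 (cv2) and the standard library are available. Lean on these libraries where they do the work, as an engineer would, in place of code of your own. Each camera call takes 0.05 s, during which the arm holds its last target. There are 200 camera calls.

TASK

Take the metal grease filter out of the small worktop extractor: squeeze its spring catch inward, pivot the catch end up out of the frame while the lugs on the opposite edge are still in it, then draw the lugs clear and lift it away. Rest it to drain, same way up, squarely and evenly across the middle of the loaf tin, level on both long rims, setting it down rather than dropping it. Do not push the tin out of place or disturb the mug, jar and shaker.

Things in the scene. Friction and masses are not known exactly. Their poses are not given: they have to be found in the camera images.
- extractor: Fixed grey box with rounded corners, 206 (x) x 152 (y) x 95 mm high, air slots along both long sides, filter let into its top. Origin: centre of its underside, on the worktop. x axis points to the filter's catch end, z up.
- filter: Loose metal grease filter, about 160 g: flat slatted plate 150 (x) x 104 (y) x 12 mm, let into the extractor's top and flush with it, about 2 mm play all round. Origin: centre of its underside, 83 mm above the worktop when seated. +x points to the catch end, z up. Near that end stand two parallel upright steel plates; pinched together from above along x they free the filter and give a firm hold.
- catch (a joint): Spring catch on the filter. 0 = out: its nose reaches 9 mm beyond the filter's +x edge, under the frame's rim. 0.010 = fully pressed in, towards the filter's middle; it is free of the frame from about 0.009. The spring takes 2.4 N to start, 6.4 N at the end, and pushes it out again when let go.
- fixed_plate (a point): Middle of the inner face (towards the filter's middle) of the fixed finger plate: 27 mm along x and 20 mm above the filter's origin. Plate 36 mm wide along y, 5 mm thick, top 16 mm above the filter's upper face. 34 mm over both plates with the catch out, 24 mm with it fully in.
- catch_face (a point): Middle of the outer face of the catch's upright plate, the face to press towards the fixed plate: 61 mm along x (catch out) and 20 mm above the filter's origin. Same size as the fixed plate; it slides with the catch.
- filter_hinge_edge (a point): Middle of the filter's lower edge at the lug end (x = -75 mm, underside). Two flat lugs, 4 mm thick, at y = +-32 mm, reach 11 mm out from this edge, some 7 mm of it under the frame's rim; the filter pivots here. With the catch end 25 mm or more up, moving the filter 12 mm towards its +x frees them.
- filter_latch_edge (a point): Middle of the filter's lower edge at the catch end (x = +75 mm, underside).
- hinge_slot (a point): Fixed point on the extractor where filter_hinge_edge lies when the filter is seated; axes as the extractor.
- tin: Loose empty dark steel loaf tin, about 400 g: rim 184 (x, long) x 104 (y) mm outside with a 6 mm rolled edge, 50 mm high, a small flat ear at each short end (206 mm over the ears). Origin: centre of its underside; x along its length. The filter spans it with its own x axis across the tin, either way round, overhanging each long rim by 23 mm.
- mug: Plain steel beaker 74 mm across, 96 mm high, bystander; origin at the centre of its underside.
- jar: Glass jar with a dark lid, 60 mm across, 80 mm high, bystander; origin at the centre of its underside.
- shaker: Salt shaker 44 mm across, 90 mm high, bystander; origin at the centre of its underside.

How it is judged (in metres and radians):
On the way, in this order (a step that is already met when the one before it is completed fails the run):
1. the catch is pressed in while the filter still sits in its frame (value of joint catch above 0.0085 m and z of filter_latch_edge in the frame of hinge_slot below 0.008 m and distance between filter_hinge_edge and hinge_slot below 0.008 m), for 0.1 s.
2. the catch end is pivoted at least 20 mm up while the lug edge is still in the frame (z of filter_latch_edge in the frame of hinge_slot above 0.02 m and distance between filter_hinge_edge and hinge_slot below 0.01 m), for 0.1 s.
3. the filter is clear of the extractor (z of filter_hinge_edge in the frame of hinge_slot above 0.02 m and contact force between filter and extractor below 0.05 N), for 0.1 s.
At the end, for the whole second after the job is handed in: The filter lies at rest on the tin's two long rims, same way up, level within 0.06 rad, its underside 46 to 54 mm above the tin's underside, its length across the tin within 0.30 rad, its centre within 18 mm of the tin's centre line across the tin and within 35 mm along it; the tin stands upright (z of filter in the frame of tin between 0.046 and 0.054 m and y of filter in the frame of tin between -0.018 and 0.018 m and x of filter in the frame of tin between -0.035 and 0.035 m and angle between the x axis of filter and the y axis of tin, either way round below 0.3 rad and angle between filter's own z axis and vertical below 0.06 rad and angle between tin's own z axis and vertical below 0.04 rad and contact force between filter and tin above 0.3 N and linear speed of filter below 0.02 m/s); the robot touches nothing.
It fails at once if the filter is let go more than 15 mm above the tin's rim (horizontal distance between filter and tin below 0.12 m and z of filter in the frame of tin above 0.065 m and contact force between the fingers and filter below 0.05 N).
It fails at once if the tin is pushed more than 40 mm (distance of tin from where it was at the start of the episode above 0.04 m).
It fails at once if the mug, jar or shaker is moved more than 20 mm (distance of any of mug, jar, shaker from where it was at the start of the episode above 0.02 m).
It also fails if it takes over 40 s, if anything falls off the work surface, if the arm or the gripper's body presses on something with over 40 N, if the wrist force passes 120 N, or if a joint passes its speed limit or range.

## Working session

There is one attempt and no reset: what is moved stays moved. The work goes in short steps, Python scripts to look and compute and a tool call to move; the robot and the scene stay as the last step left them, time stands still between calls to the robot, and variables do not carry over. Pictures are saved under pics/ and viewed, at most 13 in all, crops included, and the job is handed in when it is done.

Besides the shell and the picture viewer there is one more tool, called after "Call:" in YAML: its name, and indented under it one key for each argument. servo_tool: Moves the arm, as the interface text tells. Its arguments: {"type":"object","properties":{"plan":{"type":"array","items":{"type":"object","properties":{"xyz":{"type":"array","items":{"type":"number"}},"twist":{"type":"array","items":{"type":"number"}},"jaw":{"type":"number"}}}},"newtons":{"type":"number"}},"required":["plan"]}

```bash
mkdir -p pics; ls
python3 - <<'E'
from cell import env
import cv2,numpy as np,json
o=env.get_obs();print(o)
for n in("top","side"):
    d=env.read_camera(n);cv2.imwrite(f"pics/{n}0.png",cv2.resize(d["img"][:,:,::-1],(768,576),interpolation=cv2.INTER_CUBIC))
    print(n,d["camera_matrix"],d["R"],d["t"])
E
```

```text
pics
{'time_s': 0.0, 'qpos': array([-63.36469345,  18.43985897,  -4.01497794,  83.17481214,
         1.29600268,  78.53919604,  -3.2606383 ]), 'joint_velocities': array([ 0.13922912, -0.07757228, -0.17010628, -0.01339712, -0.05331599,
        0.02151554,  0.00995887]), 'effort': array([-3.55806715e-04, -4.91296041e+01, -4.03811065e-01, -3.12521803e+01,
       -6.38586958e-02,  4.39503312e-02,  1.92426464e-04]), 'tool_pos': array([0.28313114, 0.58487524, 0.40365283]), 'tool_rot': array([-1.79891427e+02,  6.81380683e-03,  1.54173484e+02]), 'force': array([ 0.52839792,  0.00928972, -0.23678799]), 'wrist_torque': array([ 0.02102371, -0.03894833, -0.02684226]), 'grasp_force': 0.0, 'grip_width': 0.08700262380388933}
top [[377.20976836   0.         256.24159164]
 [  0.         377.20976836 187.01469093]
 [  0.           0.           1.        ]] [[ 0.02081845 -0.99977589 -0.0038414 ]
 [-0.99667446 -0.02045079 -0.07887829]
 [ 0.07878205  0.00547075 -0.99687685]] [0.0423439  0.5281809  0.97279308]
side [[492.5869804   0.        256.095421 ]
 [  0.        492.5869804 192.3422427]
 [  0.          0.          1.       ]] [[-0.97195803 -0.23364079 -0.02663767]
 [-0.08474181  0.45367315 -0.88712992]
 [ 0.21935454 -0.85999573 -0.4607504 ]] [0.51493281 0.08570484 1.4345207 ]
```

View pics/top0.png

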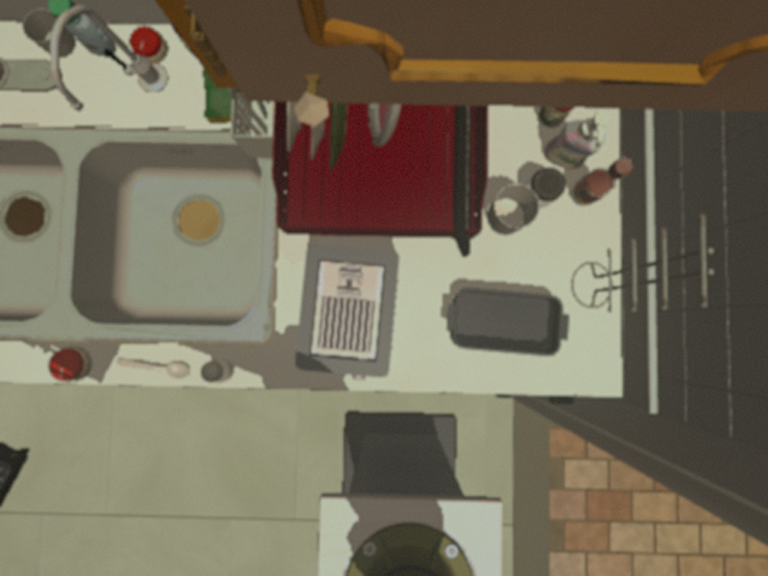

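View pics/side0.png

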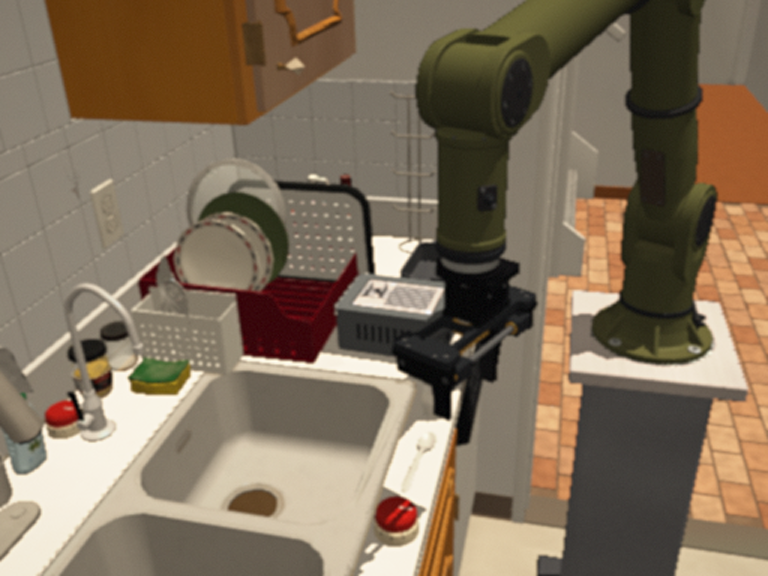

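The top view (768x576 scale) shows the extractor at about (350,310), with the filter's catch end towards the top of the picture. The tin is at about (507,320), and the mug and jar are at (512,208) and (548,183). I'll zoom in to measure.

```bash
cat > h.py <<'E'
import numpy as np,cv2
from cell import env
def ray(d,uv,z):
    K,R,t=d["camera_matrix"],np.array(d["R"]),np.array(d["t"])
    c=-R.T@t; r=R.T@np.linalg.inv(K)@np.array([uv[0],uv[1],1.])
    return c+r*(z-c[2])/r[2]
def proj(d,X):
    p=np.array(d["R"])@np.array(X)+d["t"];q=d["camera_matrix"]@p;return q[:2]/q[2]
def crop(d,u0,v0,w,h,s,name):
    im=d["img"][v0:v0+h,u0:u0+w,::-1]
    cv2.imwrite("pics/"+name,cv2.resize(im,None,fx=s,fy=s,interpolation=cv2.INTER_CUBIC))
E
python3 - <<'E'
from h import *
d=env.read_camera("top"); crop(d,190,150,200,100,4,"c1.png")
E
```

```text
(no output)
```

View pics/c1.png

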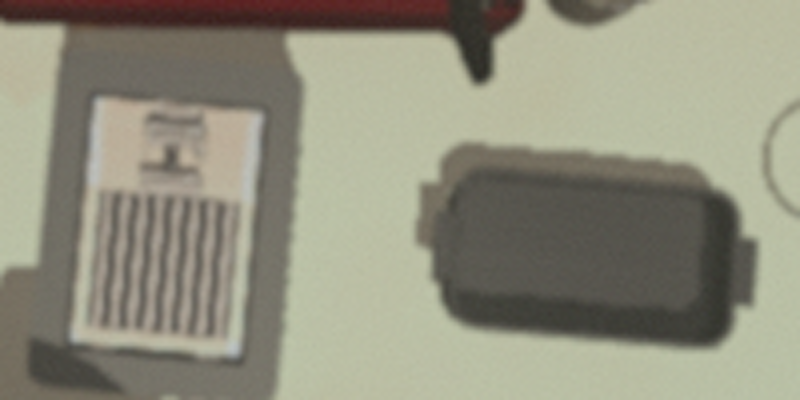

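Filter corners in the crop are about (93,97), (265,110), (242,358) and (70,343). The tin rim spans roughly x 436–742, y 170–347, with the right ear at (757,272).

Run:
```python
from h import *
d=env.read_camera("top")
f=lambda p:((p[0]+.5)/4-.5+190,(p[1]+.5)/4-.5+150)
print("cam",-np.array(d["R"]).T@d["t"])
P=[ray(d,f(p),.095)[:2] for p in[(93,97),(265,110),(242,358),(70,343)]]
c=np.mean(P,0);ax=(P[0]+P[1]-P[2]-P[3])/2;fy=np.degrees(np.arctan2(ax[1],ax[0]))
print("filter",c,fy,np.linalg.norm(ax),np.linalg.norm(P[0]-P[1]))
pl=[ray(d,f(p),.111)[:2] for p in[(142,115),(207,121),(205,186),(140,181)]]
print("plates",np.mean(pl,0), [np.linalg.norm(pl[0]-pl[1]),np.linalg.norm(pl[1]-pl[2])])
# tin colour mask
g=d["img"].astype(int); m=(g.max(2)<105).astype(np.uint8); mm=np.zeros_like(m); mm[188:240,290:382]=m[188:240,290:382]
n,l,s,_=cv2.connectedComponentsWithStats(mm);k=1+np.argmax(s[1:,4]);print(s[k])
cn=max(cv2.findContours((l==k).astype(np.uint8),0,1)[0],key=cv2.contourArea)[:,0,:]
W=np.array([ray(d,p,.05)[:2] for p in cn],np.float32);r=cv2.minAreaRect(W);print("tin rect",r)
im=cv2.resize(d["img"][150:250,190:390,::-1],None,fx=4,fy=4,interpolation=cv2.INTER_CUBIC)
def box(cx,cy,a,L,B,z,col):
    a=np.radians(a);e=np.array([np.cos(a),np.sin(a)]);n=np.array([-e[1],e[0]])
    q=[proj(d,[*(np.array([cx,cy])+i*L/2*e+j*B/2*n),z]) for i,j in((1,1),(1,-1),(-1,-1),(-1,1))]
    q=[((u-190+.5)*4-.5,(v-150+.5)*4-.5) for u,v in q]
    cv2.polylines(im,[np.int32(np.round(q))],True,col,1)
box(*c,fy,.15,.104,.095,(0,0,255))
e=np.array([np.cos(np.radians(fy)),np.sin(np.radians(fy))])
box(*(c+.044*e),fy,.034,.036,.111,(0,255,0))
(rx,ry),_,ra=r
T=(r[0][0],r[0][1])
a=ra if r[1][0]>r[1][1] else ra+90
box(*T,a,.206,.03,.05,(255,255,0));box(*T,a,.184,.104,.05,(0,255,255))
cv2.imwrite("pics/o1.png",im)
for nme,p in(("mug",(512,208)),("jar",(548,183))): print(nme,ray(d,(p[0]/1.5,p[1]/1.5),.09))
```

```text
cam [0.44890424 0.04781422 1.01157957]
filter [0.47344315 0.11192754] -3.8400040986797737 0.1503893902280073 0.10545721992701898
plates [0.51825252 0.10840692] [np.float64(0.03918721911963935), np.float64(0.0390441552281058)]
[ 298  191   81   45 2966]
tin rect ((0.4622820317745209, -0.15510457754135132), (0.20358344912528992, 0.10253506898880005), 85.96284484863281)
mug [ 0.64600219 -0.15508272  0.09      ]
jar [ 0.68911831 -0.21445662  0.09      ]
```

View pics/o1.png

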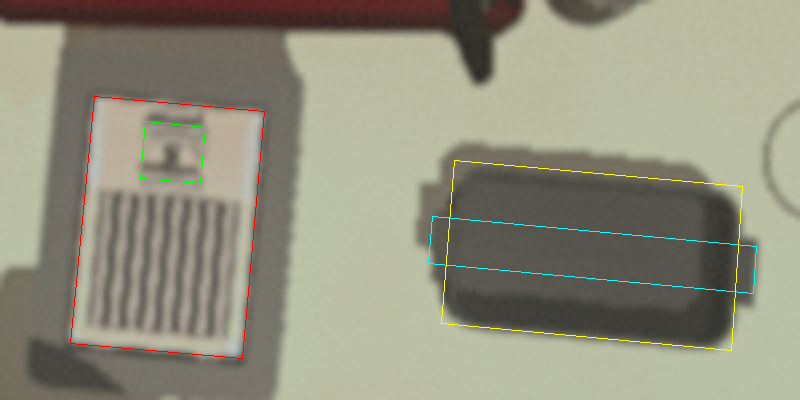

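The overlay fits the filter and plates well. The tin's true centre is about 3 mm nearer the robot than the fit. Next I'll check how close the rack and board come to the gripper body, and compute the first move.

```bash
cat >> h.py <<'E'
from scipy.spatial.transform import Rotation as Ro
def tool(o=None):
    o=o or env.get_obs();return np.array(o["tool_pos"]),Ro.from_euler("xyz",o["tool_rot"],degrees=True)
def rel(p,rpy):
    p0,R0=tool();R1=Ro.from_euler("xyz",rpy,degrees=True)
    return np.round(R0.inv().apply(np.array(p)-p0)*100,2),np.round((R0.inv()*R1).as_rotvec(degrees=True),2)
E
python3 - <<'E'
from h import *
a=env.read_camera("top");b=env.read_camera("side")
def tri(p,q):
    M=[]
    for d,(u,v) in((a,p),(b,q)):
        P=d["camera_matrix"]@np.c_[d["R"],d["t"]];M+=[u*P[2]-P[0],v*P[2]-P[1]]
    s=np.linalg.svd(np.array(M))[2][-1];return s[:3]/s[3]
X=tri((310,163),(243,132));print("board",X,proj(a,X),proj(b,X))
for z in(.05,.1,.12,.15,.2): print(z,"top rack edge",ray(a,(190,157),z),"side corner",ray(b,(213,199),z))
c=np.array([.4734,.1119]);e=np.array([np.cos(np.radians(-3.84)),np.sin(np.radians(-3.84))])
g=c+.039*e;print("grasp",g)
for yaw in(86.2,-93.8): print(yaw,rel([*g,.40],[180,0,yaw]),rel([*g,.2805],[180,0,yaw]))
E
```

```text
board [ 0.57366561 -0.05847355  0.2198827 ] [309.10597686 158.79967762] [244.72454378 132.12835104]
0.05 top rack edge [0.59891393 0.22525165 0.05      ] side corner [0.64478678 0.07367593 0.05      ]
0.1 top rack edge [0.59111376 0.2160253  0.1       ] side corner [0.61255494 0.16226064 0.1       ]
0.12 top rack edge [0.58799369 0.21233476 0.12      ] side corner [0.5996622  0.19769453 0.12      ]
0.15 top rack edge [0.58331359 0.20679895 0.15      ] side corner [0.5803231  0.25084535 0.15      ]
0.2 top rack edge [0.57551342 0.1975726  0.2       ] side corner [0.54809126 0.33943006 0.2       ]
grasp [0.51231244 0.10928815]
86.2 (array([-41.35, -32.84,   0.46]), array([-3.000e-02,  2.000e-02,  6.797e+01])) (array([-41.35, -32.83,  12.41]), array([-3.000e-02,  2.000e-02,  6.797e+01]))
-93.8 (array([-41.35, -32.84,   0.46]), array([-3.0000e-02, -3.0000e-02, -1.1203e+02])) (array([-41.35, -32.83,  12.41]), array([-3.0000e-02, -3.0000e-02, -1.1203e+02]))
```

Call:
servo_tool:
  plan:
    - {"xyz":[-4,-3.2,0],"twist":[0,0,6.8],"jaw":0}
    - {"xyz":[-7,-5.6,0],"twist":[0,0,13.6],"jaw":0}
    - {"xyz":[-10,-8,0],"twist":[0,0,20.4],"jaw":0}
    - {"xyz":[-13,-10.4,0],"twist":[0,0,27.2],"jaw":0}
    - {"xyz":[-16,-12.8,0],"twist":[0,0,34],"jaw":0}
    - {"xyz":[-19,-15.2,0],"twist":[0,0,40.8],"jaw":0}
    - {"xyz":[-22,-17.6,0],"twist":[0,0,47.6],"jaw":0}
    - {"xyz":[-25,-20,0],"twist":[0,0,54.4],"jaw":0}
    - {"xyz":[-28,-22.4,0],"twist":[0,0,61.2],"jaw":0}
    - {"xyz":[-31,-24.7,0],"twist":[0,0,67.97],"jaw":0}
  newtons: 40

```text
time_s: 1.13
tool_pos: [0.455, 0.2256, 0.4051]
tool_rot: [180.0, -0.0, 85.9]
force: [0.8, 0.8, 0.6]
grip_width: 0.0869
grasp_force: 0.0
```

Run:
```python
from h import *
print(tool()[0],env.get_obs()["tool_rot"],rel([.5123,.1093,.36],[180,0,86.2]))
```

```text
[0.45499513 0.2256381  0.40506883] [ 1.79974856e+02 -4.03136828e-02  8.58625981e+01] (array([-11.19,   6.55,   4.5 ]), array([ 0.03, -0.04, -0.34]))
```

Call:
servo_tool:
  plan:
    - {"xyz":[-3,1.8,1],"twist":[0,0,-0.34],"jaw":0}
    - {"xyz":[-6,3.5,2],"twist":[0,0,-0.34],"jaw":0}
    - {"xyz":[-9,5.2,3.5],"twist":[0,0,-0.34],"jaw":0}
    - {"xyz":[-11.2,6.55,4.5],"twist":[0,0,-0.34],"jaw":0}
    - {"xyz":[-11.2,6.55,4.5],"twist":[0,0,-0.34],"jaw":0}

```text
time_s: 1.55
tool_pos: [0.5138, 0.105, 0.3579]
tool_rot: [-179.9, 0.2, 86.0]
force: [-0.9, -1.2, 0.3]
grip_width: 0.0872
grasp_force: 0.0
```

Run:
```python
from h import *
print(tool()[0],rel([.5123,.1093,.281],[180,0,86.2]))
d=env.read_camera("side"); crop(d,200,120,180,130,4,"s1.png")
```

```text
[0.51378682 0.10500879 0.35790759] (array([ 0.45, -0.17,  7.69]), array([-0.07,  0.24, -0.19]))
```

View pics/s1.png

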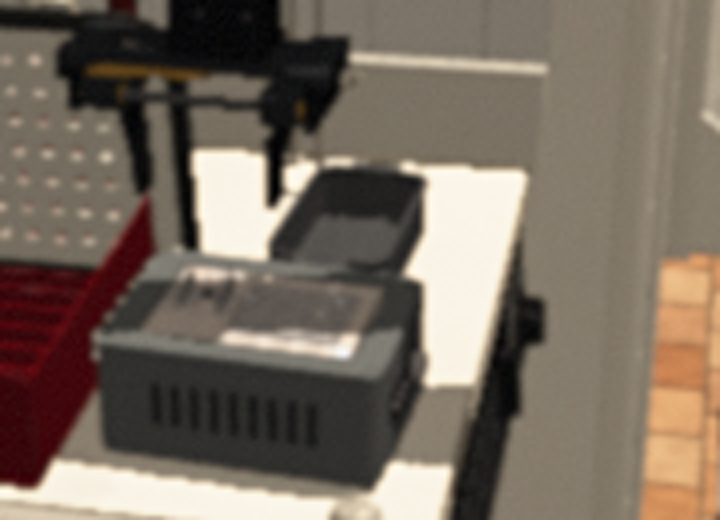

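The gripper stands above the extractor, with its fingertips at crop (140,190) and (275,200). The rack rim passes near (150,195), so I'll let the arm settle and check the rim height.

Call:
servo_tool:
  plan:
    - {"xyz":[0,0,0],"twist":[0,0,0],"jaw":0}
    - {"xyz":[0,0,0],"twist":[0,0,0],"jaw":0}
    - {"xyz":[0,0,0],"twist":[0,0,0],"jaw":0}

```text
time_s: 1.85
tool_pos: [0.5123, 0.1132, 0.3603]
tool_rot: [180.0, -0.0, 86.7]
force: [-0.1, -0.6, -0.3]
grip_width: 0.087
grasp_force: 0.0
```

Run:
```python
from h import *
b=env.read_camera("side")
for z in(.12,.15,.18): print(z,ray(b,(237.5,168.7),z))
print(tool()[0],rel([.5123,.1093,.281],[180,0,86.2]))
# fingers visible in top?
p,R=tool();
```

```text
0.12 [ 0.58634733 -0.00468464  0.12      ]
0.15 [0.56764156 0.05809253 0.15      ]
0.18 [0.54893579 0.12086971 0.18      ]
[0.51228391 0.11305022 0.3602444 ] (array([-0.38,  0.02,  7.92]), array([ 0.04, -0.04,  0.49]))
```

Call:
servo_tool:
  plan:
    - {"xyz":[-0.38,0,2.5],"twist":[0,0,0.5],"jaw":0}
    - {"xyz":[-0.38,0,4.5],"twist":[0,0,0.5],"jaw":0}
    - {"xyz":[-0.38,0,6],"twist":[0,0,0.5],"jaw":0}
    - {"xyz":[-0.38,0,7],"twist":[0,0,0.5],"jaw":0}
    - {"xyz":[-0.38,0,7.5],"twist":[0,0,0.5],"jaw":0}
    - {"xyz":[-0.38,0,7.8],"twist":[0,0,0.5],"jaw":0}
    - {"xyz":[-0.38,0,7.9],"twist":[0,0,0.5],"jaw":0}
    - {"xyz":[-0.38,0,7.9],"twist":[0,0,0.5],"jaw":0}
    - {"xyz":[-0.38,0,7.9],"twist":[0,0,0.5],"jaw":0}

```text
time_s: 2.65
tool_pos: [0.5127, 0.1079, 0.2816]
tool_rot: [179.9, -0.0, 86.0]
force: [0.1, 0.5, -0.4]
grip_width: 0.0873
grasp_force: 0.0
```

Run:
```python
from h import *
d=env.read_camera("side"); print(tool()[0]);crop(d,215,140,120,90,6,"s2.png")
```

```text
[0.51270887 0.10787762 0.2815923 ]
```

View pics/s2.png

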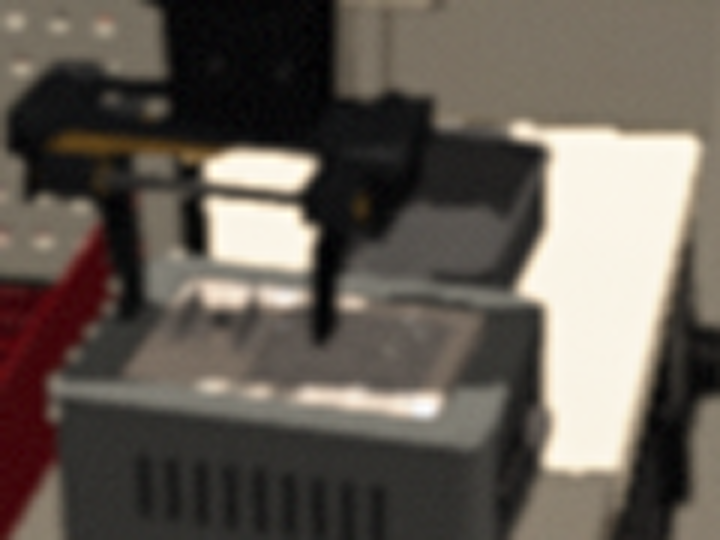

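The open fingers straddle the two plates: tips at (128,310) and (320,340), plates at (185,320) and (250,325). I'll squeeze now.

Call:
servo_tool:
  plan:
    - {"xyz":[0,0,0],"twist":[0,0,0],"jaw":0.4}
    - {"xyz":[0,0,0],"twist":[0,0,0],"jaw":0.6}
    - {"xyz":[0,0,0],"twist":[0,0,0],"jaw":0.7}
    - {"xyz":[0,0,0],"twist":[0,0,0],"jaw":0.8}
    - {"xyz":[0,0,0],"twist":[0,0,0],"jaw":0.9}
    - {"xyz":[0,0,0],"twist":[0,0,0],"jaw":1}
    - {"xyz":[0,0,0],"twist":[0,0,0],"jaw":1}
    - {"xyz":[0,0,0],"twist":[0,0,0],"jaw":1}
    - {"xyz":[0,0,0],"twist":[0,0,0],"jaw":1}
    - {"xyz":[0,0,0],"twist":[0,0,0],"jaw":1}
  newtons: 40

```text
time_s: 3.53
tool_pos: [0.513, 0.1077, 0.2812]
tool_rot: [179.9, -0.0, 86.0]
force: [-0.0, -0.1, -0.7]
grip_width: 0.0283
grasp_force: 4.8
```

Call:
servo_tool:
  plan:
    - {"xyz":[0,0,0],"twist":[0,0,0],"jaw":1}
    - {"xyz":[0,0,0],"twist":[0,0,0],"jaw":1}
    - {"xyz":[0,0,0],"twist":[0,0,0],"jaw":1}
    - {"xyz":[0,0,0],"twist":[0,0,0],"jaw":1}
    - {"xyz":[0,0,0],"twist":[0,0,0],"jaw":1}

```text
time_s: 3.95
tool_pos: [0.5121, 0.1078, 0.2809]
tool_rot: [-180.0, 0.0, 86.0]
force: [-1.2, 0.0, 3.9]
grip_width: 0.023
grasp_force: 40.0
```

Call:
servo_tool:
  plan:
    - {"xyz":[0,-0.52,-0.29],"twist":[-1.5,0,0],"jaw":1}
    - {"xyz":[0,-1.05,-0.57],"twist":[-3,0,0],"jaw":1}
    - {"xyz":[0,-1.59,-0.83],"twist":[-4.5,0,0],"jaw":1}
    - {"xyz":[0,-2.13,-1.08],"twist":[-6,0,0],"jaw":1}
    - {"xyz":[0,-2.68,-1.32],"twist":[-7.5,0,0],"jaw":1}
    - {"xyz":[0,-3.24,-1.54],"twist":[-9,0,0],"jaw":1}
    - {"xyz":[0,-3.24,-1.54],"twist":[-9,0,0],"jaw":1}
    - {"xyz":[0,-3.24,-1.54],"twist":[-9,0,0],"jaw":1}

```text
time_s: 4.62
tool_pos: [0.4794, 0.1102, 0.2965]
tool_rot: [171.0, -0.1, 86.1]
force: [0.8, 0.5, -1.4]
grip_width: 0.0234
grasp_force: 40.0
```

Run:
```python
from h import *
o=env.get_obs();print(o["wrist_torque"],o["force"],tool()[0])
d=env.read_camera("side"); crop(d,215,140,120,90,6,"s3.png")
```

```text
[-0.07345327  0.27839082 -0.04191125] [ 0.75306195  0.52098666 -1.40693072] [0.47944456 0.11023395 0.29652714]
```

View pics/s3.png

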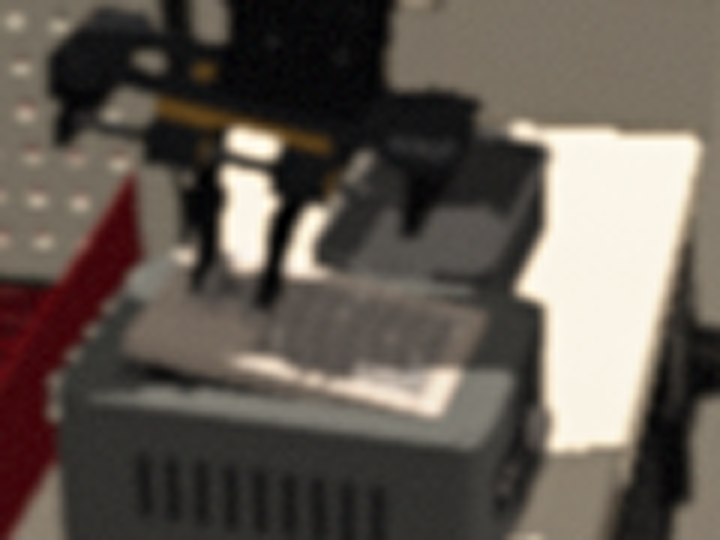

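The filter has pivoted up with the catch end raised (filter's left end at about (130,350)), and the lug end is still in the frame. Next I'll pivot 3° more and draw the lugs out.

Call:
servo_tool:
  plan:
    - {"xyz":[0,-0.52,-0.29],"twist":[-1.5,0,0],"jaw":1}
    - {"xyz":[0,-1.05,-0.57],"twist":[-3,0,0],"jaw":1}
    - {"xyz":[0,-1.05,-0.57],"twist":[-3,0,0],"jaw":1}
    - {"xyz":[0,-0.45,-0.6],"twist":[-3,0,0],"jaw":1}
    - {"xyz":[0,0.15,-0.63],"twist":[-3,0,0],"jaw":1}
    - {"xyz":[0,0.75,-0.66],"twist":[-3,0,0],"jaw":1}
    - {"xyz":[0,0.75,-0.66],"twist":[-3,0,0],"jaw":1}
    - {"xyz":[0,0.75,-0.66],"twist":[-3,0,0],"jaw":1}

```text
time_s: 5.33
tool_pos: [0.4872, 0.1094, 0.3038]
tool_rot: [168.0, 0.0, 86.0]
force: [-1.2, 0.6, -2.2]
grip_width: 0.0234
grasp_force: 40.0
```

Call:
servo_tool:
  plan:
    - {"xyz":[0,0.21,-0.98],"twist":[0,0,0],"jaw":1}
    - {"xyz":[0,0.52,-2.45],"twist":[0,0,0],"jaw":1}
    - {"xyz":[0,0.83,-3.9],"twist":[0,0,0],"jaw":1}
    - {"xyz":[0,1.25,-5.87],"twist":[0,0,0],"jaw":1}
    - {"xyz":[0,1.66,-7.8],"twist":[0,0,0],"jaw":1}
    - {"xyz":[0,2.08,-9.8],"twist":[0,0,0],"jaw":1}
    - {"xyz":[0,2.08,-9.8],"twist":[0,0,0],"jaw":1}
    - {"xyz":[0,2.08,-9.8],"twist":[0,0,0],"jaw":1}

```text
time_s: 6.0
tool_pos: [0.4865, 0.1096, 0.4054]
tool_rot: [167.9, -0.1, 86.0]
force: [-0.9, 0.4, -2.1]
grip_width: 0.0233
grasp_force: 40.0
```

Run:
```python
from h import *
print(tool()[0],env.get_obs()["force"])
d=env.read_camera("side"); crop(d,200,80,180,130,4,"s4.png")
print(rel([.46,.1077,.415],[180,0,86.2]))
print(rel([.46,-.158,.415],[180,0,86.0]))
```

```text
[0.48652449 0.10961349 0.40543852] [-0.88394689  0.42569361 -2.13268156]
(array([-0.36, -2.3 , -1.62]), array([11.99, -0.  , -0.16]))
(array([-26.87,  -0.51,  -1.24]), array([11.99, -0.02,  0.04]))
```

View pics/s4.png

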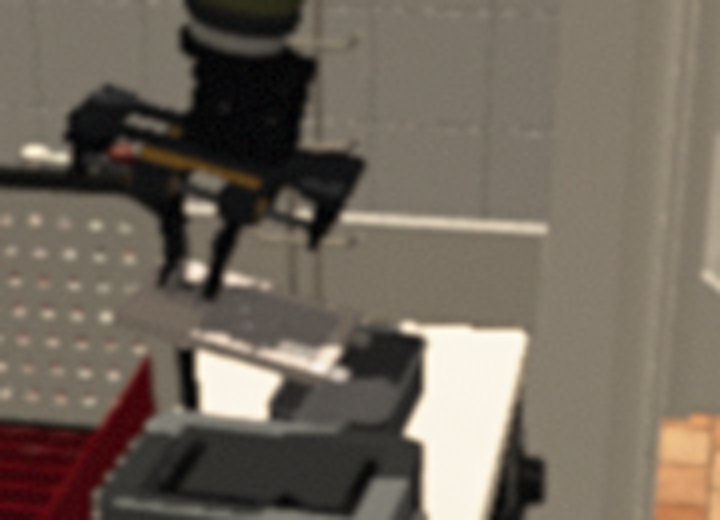

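The filter is held clear of the frame, tilted, with the extractor's opening empty below it. I'll level it and carry it over to the tin.

Call:
servo_tool:
  plan:
    - {"xyz":[-1,-0.1,-0.3],"twist":[2,0,0],"jaw":1}
    - {"xyz":[-3.5,-0.2,-0.6],"twist":[4,0,0],"jaw":1}
    - {"xyz":[-7,-0.3,-0.9],"twist":[6,0,0],"jaw":1}
    - {"xyz":[-10.5,-0.4,-1.2],"twist":[8,0,0],"jaw":1}
    - {"xyz":[-14,-0.5,-1.24],"twist":[10,0,0],"jaw":1}
    - {"xyz":[-17.5,-0.5,-1.24],"twist":[12,0,0],"jaw":1}
    - {"xyz":[-21,-0.5,-1.24],"twist":[12,0,0],"jaw":1}
    - {"xyz":[-24,-0.5,-1.24],"twist":[12,0,0],"jaw":1}
    - {"xyz":[-26,-0.5,-1.24],"twist":[12,0,0],"jaw":1}
    - {"xyz":[-26.9,-0.5,-1.24],"twist":[12,0,0],"jaw":1}

```text
time_s: 6.88
tool_pos: [0.4591, -0.1616, 0.4139]
tool_rot: [-179.9, 0.1, 85.7]
force: [-0.5, 0.5, -1.3]
grip_width: 0.0229
grasp_force: 40.0
```

Call:
servo_tool:
  plan:
    - {"xyz":[0,0,0],"twist":[0,0,0],"jaw":1}
    - {"xyz":[0,0,0],"twist":[0,0,0],"jaw":1}
    - {"xyz":[0,0,0],"twist":[0,0,0],"jaw":1}

```text
time_s: 7.13
tool_pos: [0.4607, -0.1562, 0.4145]
tool_rot: [-179.9, -0.0, 86.2]
force: [1.0, -0.7, -2.2]
grip_width: 0.023
grasp_force: 40.0
```

Run:
```python
from h import *
print(tool()[0],env.get_obs()["tool_rot"],env.get_obs()["force"])
print(rel([.499,-.159,.30],[180,0,86.0]))
d=env.read_camera("side"); crop(d,200,80,180,130,4,"s5.png")
```

```text
[ 0.46067516 -0.15620412  0.4145102 ] [-1.79939397e+02 -4.51257473e-02  8.61996764e+01] [ 1.0223065  -0.65163507 -2.21356023]
(array([-0.03,  3.85, 11.45]), array([-0.06, -0.05,  0.2 ]))
```

View pics/s5.png

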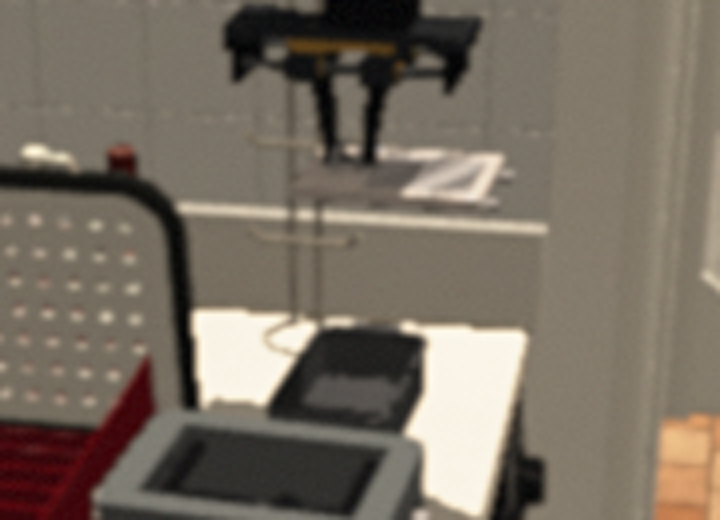

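The filter hangs level above the tin. I'll move forward and down to about 5 cm above the rim, then measure.

Call:
servo_tool:
  plan:
    - {"xyz":[0,0.6,1.5],"twist":[0,0,0.2],"jaw":1}
    - {"xyz":[0,1.4,3.5],"twist":[0,0,0.2],"jaw":1}
    - {"xyz":[0,2.2,6],"twist":[0,0,0.2],"jaw":1}
    - {"xyz":[0,3,8],"twist":[0,0,0.2],"jaw":1}
    - {"xyz":[0,3.6,10],"twist":[0,0,0.2],"jaw":1}
    - {"xyz":[0,3.85,11.4],"twist":[0,0,0.2],"jaw":1}
    - {"xyz":[0,3.85,11.4],"twist":[0,0,0.2],"jaw":1}
    - {"xyz":[0,3.85,11.4],"twist":[0,0,0.2],"jaw":1}

```text
time_s: 7.85
tool_pos: [0.4988, -0.1595, 0.3005]
tool_rot: [-179.9, -0.0, 86.0]
force: [-0.3, 0.6, -1.0]
grip_width: 0.0233
grasp_force: 40.0
```

Run:
```python
from h import *
o=env.get_obs();print(tool()[0],o["tool_rot"],o["force"])
print(rel([.499,-.159,.249],[180,0,86.0]))
d=env.read_camera("top"); 
s=5;u0,v0,w,h=270,160,130,100
im=cv2.resize(d["img"][v0:v0+h,u0:u0+w,::-1],None,fx=s,fy=s,interpolation=cv2.INTER_CUBIC)
def box(cx,cy,a,L,B,z,col):
    a=np.radians(a);e=np.array([np.cos(a),np.sin(a)]);n=np.array([-e[1],e[0]])
    q=np.array([proj(d,[*(np.array([cx,cy])+i*L/2*e+j*B/2*n),z]) for i,j in((1,1),(1,-1),(-1,-1),(-1,1))])
    cv2.polylines(im,[np.int32(np.round((q-[u0,v0]+.5)*s-.5))],True,col,1)
p=tool()[0];a=np.radians(-4)
box(p[0]-.039*np.cos(a),p[1]+.004+.0-.0*np.sin(a),-4,.15,.104,p[2]-.186,(0,0,255))
box(.460,-.155,86,.184,.104,.05,(0,255,255))
cv2.imwrite("pics/t6.png",im)
```

```text
[ 0.49880523 -0.15952162  0.30049646] [-1.79873646e+02 -2.34977989e-04  8.59589829e+01] [-0.3426646   0.64490823 -0.97671463]
(array([0.05, 0.03, 5.15]), array([-0.13, -0.  , -0.04]))
```

View pics/t6.png

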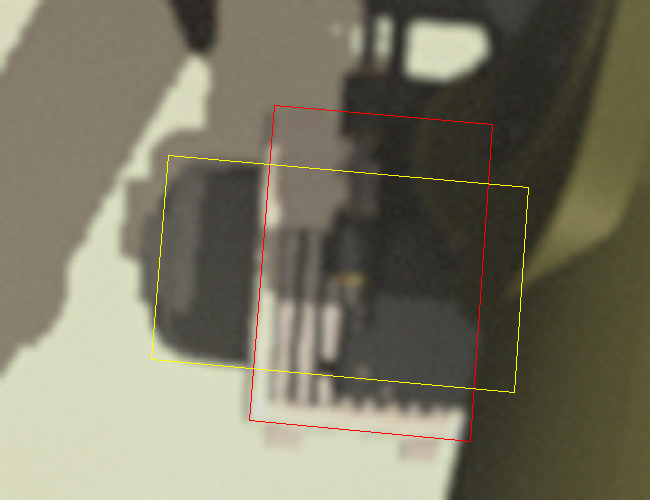

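The filter (red) and tin (yellow) line up as planned. Lowering onto the rims.

Call:
servo_tool:
  plan:
    - {"xyz":[0,0,1.2],"twist":[-0.13,0,0],"jaw":1}
    - {"xyz":[0,0,2.4],"twist":[-0.13,0,0],"jaw":1}
    - {"xyz":[0,0,3.5],"twist":[-0.13,0,0],"jaw":1}
    - {"xyz":[0,0,4.2],"twist":[-0.13,0,0],"jaw":1}
    - {"xyz":[0,0,4.6],"twist":[-0.13,0,0],"jaw":1}
    - {"xyz":[0,0,4.8],"twist":[-0.13,0,0],"jaw":1}
    - {"xyz":[0,0,4.95],"twist":[-0.13,0,0],"jaw":1}
    - {"xyz":[0,0,5.05],"twist":[-0.13,0,0],"jaw":1}
    - {"xyz":[0,0,5.05],"twist":[-0.13,0,0],"jaw":1}
    - {"xyz":[0,0,5.05],"twist":[-0.13,0,0],"jaw":1}

```text
time_s: 8.73
tool_pos: [0.4989, -0.161, 0.2509]
tool_rot: [179.8, -0.0, 85.8]
force: [-0.3, 0.1, -1.6]
grip_width: 0.0231
grasp_force: 40.0
```

Call:
servo_tool:
  plan:
    - {"xyz":[0,0,0.1],"twist":[0,0,0],"jaw":1}
    - {"xyz":[0,0,0.15],"twist":[0,0,0],"jaw":1}
    - {"xyz":[0,0,0.2],"twist":[0,0,0],"jaw":1}
    - {"xyz":[0,0,0.2],"twist":[0,0,0],"jaw":1}
    - {"xyz":[0,0,0.2],"twist":[0,0,0],"jaw":1}

```text
time_s: 9.15
tool_pos: [0.4988, -0.1609, 0.2486]
tool_rot: [179.9, -0.0, 85.8]
force: [0.6, 0.5, -3.0]
grip_width: 0.0234
grasp_force: 40.0
```

Call:
servo_tool:
  plan:
    - {"xyz":[0,0,0.05],"twist":[0,0,0],"jaw":1}
    - {"xyz":[0,0,0.1],"twist":[0,0,0],"jaw":1}
    - {"xyz":[0,0,0.1],"twist":[0,0,0],"jaw":1}
    - {"xyz":[0,0,0.1],"twist":[0,0,0],"jaw":1}

```text
time_s: 9.48
tool_pos: [0.4988, -0.161, 0.2479]
tool_rot: [179.9, -0.0, 85.8]
force: [-0.8, 0.5, 2.0]
grip_width: 0.0233
grasp_force: 40.0
```

Call:
servo_tool:
  plan:
    - {"xyz":[0,0,0],"twist":[0,0,0],"jaw":0.74}
    - {"xyz":[0,0,0],"twist":[0,0,0],"jaw":0.71}
    - {"xyz":[0,0,0],"twist":[0,0,0],"jaw":0.68}
    - {"xyz":[0,0,0],"twist":[0,0,0],"jaw":0.65}
    - {"xyz":[0,0,0],"twist":[0,0,0],"jaw":0.62}
    - {"xyz":[0,0,0],"twist":[0,0,0],"jaw":0.58}
    - {"xyz":[0,0,0],"twist":[0,0,0],"jaw":0.5}
    - {"xyz":[0,0,0],"twist":[0,0,0],"jaw":0.4}
    - {"xyz":[0,0,0],"twist":[0,0,0],"jaw":0.4}
    - {"xyz":[0,0,0],"twist":[0,0,0],"jaw":0.4}

```text
time_s: 10.32
tool_pos: [0.4985, -0.1609, 0.2474]
tool_rot: [179.9, -0.0, 85.8]
force: [0.3, -0.2, 0.8]
grip_width: 0.0501
grasp_force: 0.0
```

Released. I'll retreat straight up, then look.

Call:
servo_tool:
  plan:
    - {"xyz":[0,0,0],"twist":[0,0,0],"jaw":0.4}
    - {"xyz":[0,0,-1],"twist":[0,0,0],"jaw":0.4}
    - {"xyz":[0,0,-2.5],"twist":[0,0,0],"jaw":0.4}
    - {"xyz":[0,0,-5],"twist":[0,0,0],"jaw":0.4}
    - {"xyz":[0,0,-8],"twist":[0,0,0],"jaw":0.4}
    - {"xyz":[0,0,-11],"twist":[0,0,0],"jaw":0.4}
    - {"xyz":[0,0,-14],"twist":[0,0,0],"jaw":0.4}
    - {"xyz":[0,0,-16],"twist":[0,0,0],"jaw":0.4}
    - {"xyz":[0,0,-17],"twist":[0,0,0],"jaw":0.4}

```text
time_s: 11.07
tool_pos: [0.4987, -0.1616, 0.4215]
tool_rot: [179.6, -0.0, 85.8]
force: [1.3, 0.1, 0.4]
grip_width: 0.0522
grasp_force: 0.0
```

Call:
servo_tool:
  plan:
    - {"xyz":[3,0,0],"twist":[0,0,0],"jaw":0.4}
    - {"xyz":[6,0,0],"twist":[0,0,0],"jaw":0.4}
    - {"xyz":[9.5,0,0],"twist":[0,0,0],"jaw":0.4}
    - {"xyz":[13,0,0],"twist":[0,0,0],"jaw":0.4}
    - {"xyz":[16.5,0,0],"twist":[0,0,0],"jaw":0.4}
    - {"xyz":[20,0,0],"twist":[0,0,0],"jaw":0.4}
    - {"xyz":[23,0,0],"twist":[0,0,0],"jaw":0.4}
    - {"xyz":[25,0,0],"twist":[0,0,0],"jaw":0.4}
    - {"xyz":[25,0,0],"twist":[0,0,0],"jaw":0.4}
    - {"xyz":[25,0,0],"twist":[0,0,0],"jaw":0.4}

```text
time_s: 11.9
tool_pos: [0.5162, 0.0896, 0.417]
tool_rot: [179.9, 0.1, 86.0]
force: [-0.2, -0.2, -0.7]
grip_width: 0.0524
grasp_force: 0.0
```

Run:
```python
from h import *
a=env.read_camera("top");b=env.read_camera("side")
f=lambda d,u,v,w,h,s:cv2.resize(d["img"][v:v+h,u:u+w,::-1],(w*s,h*s),interpolation=cv2.INTER_CUBIC)
A=f(a,280,165,110,90,3.0.__int__() if 0 else 3);B=f(b,230,130,110,90,3)
cv2.imwrite("pics/f.png",np.hstack([A,B]))
```

```text
(no output)
```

View pics/f.png

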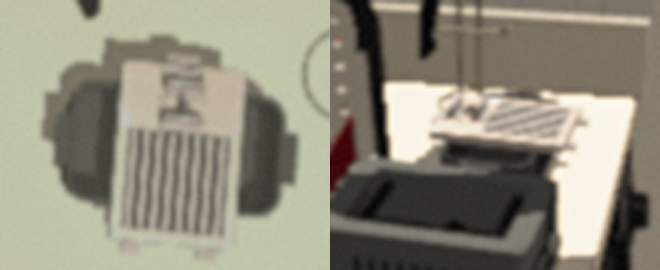

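The filter lies level across the tin (top-view corners about (123,60), (245,70), (235,248), (107,235)). A quick numeric check before handing in.

Run:
```python
from h import *
a=env.read_camera("top");f=lambda p:((p[0]+.5)/3-.5+280,(p[1]+.5)/3-.5+165)
P=[ray(a,f(p),.062)[:2] for p in[(123,60),(245,70),(235,248),(107,235)]]
ax=(P[0]+P[1]-P[2]-P[3])/2
print(np.mean(P,0),np.degrees(np.arctan2(ax[1],ax[0])),np.linalg.norm(ax))
print("tin mid",np.mean([ray(a,f(p),.05)[:2] for p in[(62,140),(288,158)]],0), [ray(a,f(p),.05)[:2] for p in[(265,97),(262,215),(75,198),(80,82)]])
```

```text
[ 0.4563716 -0.1555799] -4.012886718397674 0.14774373020452974
tin mid [ 0.45955877 -0.1559266 ] [array([ 0.50521489, -0.23224657]), array([ 0.40559316, -0.22947096]), array([ 0.41653259, -0.07184048]), array([ 0.51475501, -0.07504285])]
```

The filter's centre is within about 4 mm of the tin's centre, and it sits square, so I'm handing in.

```bash
python3 -c "
from cell import env
print(env.sign_off())"
```

```text
the job is handed in; nothing more can be done
None
```

The filter is out of the extractor and lies across the middle of the loaf tin, level by eye and about 4 mm off centre in the last camera check; the job is handed in at about 12 s, and no verdict was returned.

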